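Reset the tripped antenna surge arrester

ROBOT

A 6-joint arm with a two-finger parallel gripper is mounted at the origin on the work surface. World frame = base frame: x ahead of the robot, y to its left, z up, the work surface at z = 0. Lengths are in mm, angles in degrees, forces in N, time in s.
With the tool pointing down it reaches from about 350 to 850 mm from the base axis. Payload 8.1 kg.
Tool frame: the origin (TCP) lies between the finger pads; the fingertips stand 17 mm ahead of it and the grasp point (between the pads) lies 2 mm behind it; z points along the fingers, y is the line along which they close (so a half turn about z gives the same grasp; the last joint's range is limited). The gripper opens to 85 mm and grips with 20 to 120 N. Pads are 22 mm wide; open, the fingers measure 114 mm over their backs; the gripper's body (76 mm by 85 mm) begins 54 mm behind the grasp point. The pads swing forward as they close: fully open they stand 13 mm farther back than shut.
Start: joints at [66.383, 7.471, 85.268, -0, 87.261, -4.893], TCP at [192.587, 568.257, 248.292] pointing down, gripper open.
Joint ranges: [-169.43, 169.43], [-51.17, 129.36], [1.28, 143.12], [-76.62, 256.62], [0, 156.53], [-152.29, 152.29]. Speed limits (degrees/s): [136.94, 136.94, 159.86, 180, 180, 180].

INTERFACE

Orientations are given as [roll, pitch, yaw] about the fixed x, y, z axes, in that order (R = Rz(yaw) Ry(pitch) Rx(roll)).
In Python, from bench import sense, snapshot, hand_in, trace, place_of gives the robot as it stands.
- The arm moves only by the shell command python3 -m handwheel 'ROWS' [FORCE]. ROWS is JSON, a list of rows, each a list of 7 numbers: the opening, from -1 (shut) to 1 (fully open), then the shift along the tool's x, y, z in cm, then the turn, a rotation vector about the tool's x, y, z in rad. A call has 1 to 12 rows; each row shifts and turns the commanded pose from where the row before left it, along the tool's axes as they then stand; what a row does not reach is not made up. A row lasts 1/12 s, in which the tool goes at most 41.7 mm and 7.16 degrees, less where a joint would pass 70% of its speed; a pose out of reach is approached as far as the arm can. A call with a gripper value outside its range is refused whole. The fingers move at their own pace and stop on an object; FORCE is the grip in N (left out, the last holds). Time passes only in rows, so rows that do not move let the fingers close. It gives the time, the measured TCP pose, the force, the opening and the grip force at its end, in the units of the state.
- sense(): the state, without advancing time (a new reading comes with each control period).
- snapshot(name): name is "scene" or "side" or "wrist"; returns a dict with "image" (480x640x3 uint8, red, green, blue), "intrinsics" (3x3 intrinsics, pixels), "R" (3x3) and "t" (3): a world point X has camera coordinates R X + t. Camera axes: x right, y down, z forward; pixel columns grow to the right and rows downward; lengths in mm; the calibration is good to about 2 mm. The wrist camera is an equidistant fisheye: a pixel r from the principal point sees the ray r / f radians off the axis. A picture is of the moment at which its call begins. There is no depth.
- hand_in(): hands the job in; it is judged then, once.
Trained networks look in a picture, given as the dict that the camera call returned (one of the last four; its "shot" number tells which), for a name from the list of things; names that differ only in an ending like _2 or _b are one class to them, and where a whole thing is asked for, a point or a joint stands for the part that bears it (a point fixed in the world has none). Each returns a list of dicts, best first, with "conf" (0 to 1); they miss things now and then, are a little off and sometimes report something else, mostly with a low value. They report only what shows in the picture. A call takes as long as a camera call. They do not tell look-alikes from the thing itself.
- trace(picture, query): "pixels" (480x640 bool, what is visible of it).
- place_of(picture, query): "location" ([x, y, z] in mm, in world coordinates, good to about 4 mm: a listed point, or the origin of a listed thing).
The state is a dict: "time": time; "joint_pos": joint angles; "qd": joint speeds; "joint_efforts": joint torques, N m; "tool_pos": TCP position; "tcp_rot": TCP orientation; "ft_force": force on the tool from outside, world axes, zero at the start; "wrist_torque": the same for the moment, N m; "finger_gap": finger opening in mm; "grip_force": force on a finger pad.
Only numpy, scipy, OpenCV 4.12 (cv2) and the standard library are available. Lean on these libraries where they do the work, as an engineer would, in place of code of your own. Each camera call takes 0.05 s, during which the arm holds its last target. There are 200 camera calls.

TASK

The thunderstorm has passed and one antenna surge arrester has tripped. On the table stand three arresters, small metal boxes each with a sprung reset rod on the side facing you: pull the one with the flat upright paddle grip straight out to its stop, hold it there for a second, then let go and see that it runs back in. Leave the other two, with the ball knob and the crossbar, alone.

Things in the scene. Friction and masses are not known exactly. Their poses are not given: they have to be found in the camera images.
- paddle_plunger (a joint): Travel of the paddle arrester's reset rod in m: 0 pushed in (its rest and start), 0.055 fully out at its hard stop. It slides level, straight out of the box, along the -x axis of paddle_grip. A spring always pulls it back in, with about 3 N when in, rising to about 8 N at the stop; let go, it runs back in by itself within a second. Friction is about 1 N.
- paddle_grip (a point): Centre of the flat black paddle to be pulled: an upright plate 14 mm thick (its y), 30 mm long (its x), 50 mm high (z), its centre 55 mm above the table, so it spans 30 to 80 mm; moves with the reset rod. Axes: z up, x points into the box (pull along -x). The 10 mm steel rod behind it lies 36 mm above the table. Its box is fixed to the table, aluminium, 90 (x) by 100 (y) by 52 mm high; with the rod in, the box's front face is 35 mm behind this point along x.
- ball_grip (a point): Centre of the black ball knob, 34 mm across and 36 mm above the table, on the second arrester, of the same box, rod and axes: to be left alone.
- bar_grip (a point): Centre of the black crossbar, 64 mm long along its y, 16 mm thick and 36 mm above the table, on the third arrester, of the same box, rod and axes: to be left alone.
There are look-alikes about, which are no part of the job. What is shaped like the part that bears paddle_plunger but green or pink is not meant.

How it is judged:
By the outcome, as a careful person would: the job done as asked, in the order asked, and still so for the second after the job is handed in, with the robot touching nothing.
It also fails if it takes over 32 s, if anything falls off the work surface, if the arm or the gripper's body presses on something with over 40 N, if the wrist force passes 120 N, or if a joint passes its speed limit or range.

## Working session

There is one attempt and no reset: what is moved stays moved. The work goes in short steps, Python scripts to look and compute and a shell command to move; the robot and the scene stay as the last step left them, time stands still between calls to the robot, and variables do not carry over. Pictures are saved under pics/ and viewed, at most 10 in all, crops included, and the job is handed in when it is done.

```bash
mkdir -p pics; ls
python3 - <<'E'
from bench import *
import cv2,numpy as np
for n in("scene","side"):
    s=snapshot(n); cv2.imwrite(f"pics/{n}1.png",s["image"][:,:,::-1])
    print(n,s["intrinsics"].tolist() if hasattr(s["intrinsics"],'tolist') else s["intrinsics"],np.round(s["R"],3).tolist(),np.round(s["t"]).tolist())
    for q in("paddle_grip","ball_grip","bar_grip","paddle_plunger"):
        for d in place_of(s,q): 
            X=np.array(d["location"]);c=np.array(s["R"])@X+np.array(s["t"]);p=np.array(s["intrinsics"])@c
            print(q,round(d["conf"],2),np.round(X),np.round(p[:2]/p[2]))
print(sense())
E
```

```text
pics
scene [[623.4221984274872, 0.0, 312.86901645742034], [0.0, 623.4221984274872, 232.17462060606064], [0.0, 0.0, 1.0]] [[-0.688, 0.726, 0.014], [0.561, 0.543, -0.624], [-0.461, -0.422, -0.781]] [266.0, -143.0, 1287.0]
paddle_grip 0.86 [ 300. -215.   54.] [263. 167.]
paddle_grip 0.83 [514.  -0.  51.] [259. 302.]
paddle_grip 0.77 [ 110. -348.   55.] [284.  90.]
paddle_grip 0.51 [344. 233.  53.] [439. 322.]
ball_grip 0.7 [545. 255.  41.] [366. 424.]
bar_grip 0.6 [ 557. -250.   35.] [145. 239.]Traceback (most recent call last):
  File "<stdin>", line 7, in <module>
ValueError: it knows: ball_grip, bar_grip, paddle_grip
```

Run:
```python
from bench import *
import cv2,numpy as np
for n in("side",):
    s=snapshot(n); cv2.imwrite(f"pics/{n}1.png",s["image"][:,:,::-1])
    for q in("paddle_grip","ball_grip","bar_grip"):
        for d in place_of(s,q): 
            X=np.array(d["location"]);c=np.array(s["R"])@X+np.array(s["t"]);p=np.array(s["intrinsics"])@c
            print(q,round(d["conf"],2),np.round(X),np.round(p[:2]/p[2]))
print(sense())
```

```text
paddle_grip 0.85 [ 303. -212.   55.] [337. 338.]
paddle_grip 0.8 [509.   2.  50.] [360. 233.]
paddle_grip 0.69 [342. 237.  56.] [238. 205.]
paddle_grip 0.59 [ 113. -342.   56.] [270. 470.]
ball_grip 0.59 [547. 258.  37.] [311. 183.]
bar_grip 0.72 [ 558. -252.   40.] [468. 297.]
{'time': 0.4, 'joint_pos': array([ 6.63817968e+01,  7.47874536e+00,  8.52735007e+01,  5.31065519e-04,
        8.72617870e+01, -4.89177217e+00]), 'qd': array([-0.04358242, -0.11298049, -0.19366412,  0.0094239 ,  0.09830433,
        0.0404886 ]), 'joint_efforts': array([-3.61341417e-04, -5.68517482e+01, -5.00104702e+01, -2.31591930e-04,
        5.40288136e-03,  3.54232338e-05]), 'tool_pos': array([192.57247494, 568.20305627, 248.15844589]), 'tcp_rot': array([-1.79986063e+02, -1.72517006e-03,  1.61273543e+02]), 'ft_force': array([0.21962861, 0.31596962, 0.32937068]), 'wrist_torque': array([ 0.00726905,  0.02207431, -0.00801498]), 'grip_force': 0.0, 'finger_gap': 85.54984107413951}
```

View pics/scene1.png

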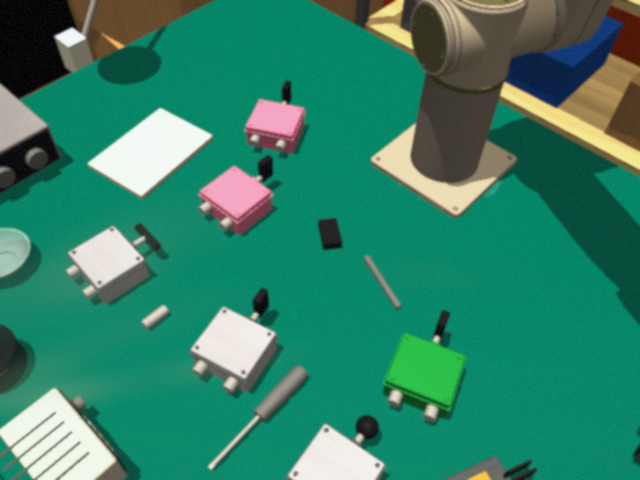

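View pics/side1.png

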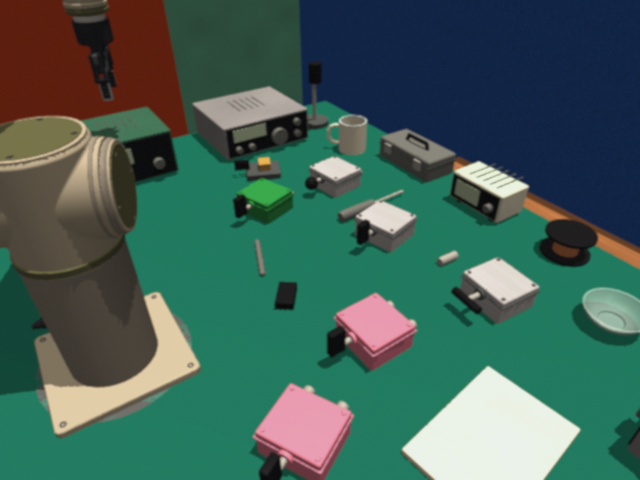

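The candidates for the paddle, by scene pixel, are (263,167) pink, (284,90) pink, (439,322) green and (259,302) bare aluminium. Only (259,302), at about (511, 1), fits, since the green and pink ones are ruled out. I'll confirm it in a crop and measure the box direction.

```bash
cat > h.py <<'E'
import numpy as np,cv2
def back(s,px,z):
    K,R,t=[np.array(s[k],float) for k in("intrinsics","R","t")]
    px=np.atleast_2d(px).astype(float)
    d=(np.linalg.inv(K)@np.c_[px,np.ones(len(px))].T).T@R
    c=-R.T@t
    return c+d*((z-c[2])/d[:,2:])
E
python3 - <<'E'
from bench import *
from h import *
for n,c in(("scene",(235,340)),("side",(385,222))):
    s=snapshot(n); im=s["image"]
    hsv=cv2.cvtColor(im,cv2.COLOR_RGB2HSV)
    m=((hsv[...,1]<45)&(hsv[...,2]>(165 if n=="scene" else 140))).astype(np.uint8)
    m=cv2.morphologyEx(m,cv2.MORPH_OPEN,np.ones((5,5)))
    k,l=cv2.connectedComponents(m); b=l==l[c[1],c[0]]
    ys,xs=np.nonzero(b); P=back(s,np.c_[xs,ys],52)[:,:2]
    print(n,len(xs),cv2.minAreaRect(P.astype(np.float32)),P.mean(0))
    g=back(s,[(259,302)] if n=="scene" else [(362,232)],55); print(g)
    x0,y0=c[0]-65,c[1]-65
    cr=im[y0:y0+130,x0:x0+130].copy(); cr[cv2.morphologyEx(b.astype(np.uint8),cv2.MORPH_GRADIENT,np.ones((2,2)))[y0:y0+130,x0:x0+130]>0]=(255,0,0)
    im2=cv2.resize(cr,(390,390),interpolation=cv2.INTER_CUBIC)
    out=im2 if n=="scene" else np.hstack([out,im2])
    tr=trace(s,"paddle_grip")
    for d in tr: ys,xs=np.nonzero(d["pixels"]); print(round(d["conf"],2),len(xs),xs.mean(),ys.mean())
cv2.imwrite("pics/crop.png",out[:,:,::-1])
E
```

```text
scene 3175 ((590.9048461914062, 22.29233169555664), (89.86853790283203, 99.51854705810547), 14.446752548217773) [591.70951063  23.16416193]
[[515.72201399   1.2418782   55.        ]]
0.83 363 264.4986225895317 168.63085399449037
0.74 419 259.67541766109787 303.89498806682576
0.67 264 440.4583333333333 326.0681818181818
0.61 183 285.92896174863387 92.45901639344262
side 1046 ((591.67822265625, 22.970905303955078), (92.5711898803711, 106.5653305053711), 14.711021423339844) [591.99704317  19.06885333]
[[509.86333132  -2.83298784  55.        ]]
0.87 296 362.69594594594594 232.0777027027027
0.85 537 336.21787709497204 341.1880819366853
0.61 532 271.8646616541353 467.1372180451128
0.52 292 239.83561643835617 206.04109589041096
```

View pics/crop.png

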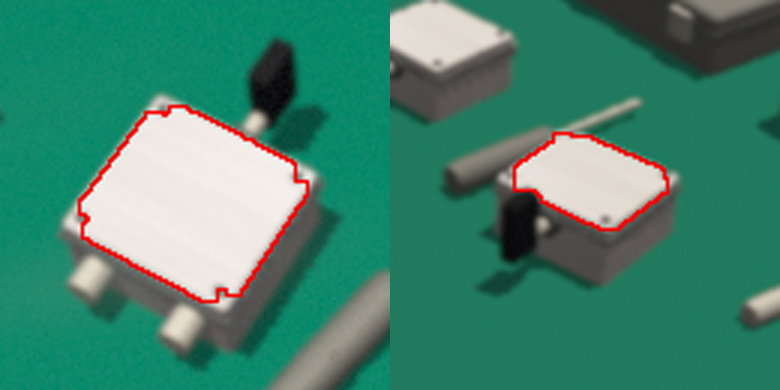

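The crop shows the bare aluminium box with the flat upright black paddle, at scene pixel (259,302) and side pixel (362,232). Pooling both views puts the grip at about (512.5, 1.5) with a yaw of about 14.6°. I'll move above it with tool yaw 194.6°.

```bash
python3 -m handwheel '[[0,-2.43,-2.17,0.3,0,0,0],[0,-2.43,-2.17,0.3,0,0,0],[0,-2.43,-2.17,0.3,0,0,0],[0,-2.43,-2.17,0.3,0,0,0],[0,-2.43,-2.17,0.3,0,0,0],[0,-2.43,-2.17,0.3,0,0,0],[0,-2.43,-2.17,0.3,0,0,0],[0,-2.43,-2.17,0.3,0,0,0],[0,-2.43,-2.17,0.3,0,0,0],[0,-2.43,-2.17,0.3,0,0,0]]' && python3 -m handwheel '[[0,-2.43,-2.17,0.6,0,0,0],[0,-2.43,-2.17,0.6,0,0,0],[0,-2.43,-2.17,0.6,0,0,0],[0,-2.43,-2.17,0.6,0,0,0],[0,-2.43,-2.17,0.6,0,0,0],[0,-2.43,-2.17,0.6,0,0,0],[0,-2.43,-2.17,0.6,0,0,0],[0,-2.43,-2.17,0.6,0,0,0],[0,-2.43,-2.17,0.6,0,0,0],[0,-2.43,-2.17,0.6,0,0,0]]' && python3 -m handwheel '[[0,0,0,0,0,0,-0.097],[0,0,0,0,0,0,-0.097],[0,0,0,0,0,0,-0.097],[0,0,0,0,0,0,-0.097],[0,0,0,0,0,0,-0.097],[0,0,0,0,0,0,-0.097],[0,0,0,0,0,0,0],[0,0,0,0,0,0,0]]'
python3 - <<'E'
from bench import *
from h import *
s=snapshot("wrist"); cv2.imwrite("pics/w1.png",s["image"][:,:,::-1])
for d in place_of(s,"paddle_grip"): print(d)
for n in("scene","side"):
    for d in place_of(snapshot(n),"paddle_grip"): print(n,d)
K=np.array(s["intrinsics"]);print(K.tolist())
def proj(X):
    c=np.array(s["R"])@X+np.array(s["t"]);r=np.hypot(c[0],c[1]);th=np.arctan2(r,c[2])
    return np.round([K[0,2]+K[0,0]*th*c[0]/r,K[1,2]+K[1,1]*th*c[1]/r],1)
a=np.radians(14.6);u=np.array([np.cos(a),np.sin(a),0]);v=np.array([-u[1],u[0],0]);g=np.array([512.5,1.5,55])
for i in(-15,15):
  for j in(-7,7): print(i,j,proj(g+i*u+j*v+[0,0,25]))
for i in(35,125):
  for j in(-50,50): print(i,j,proj(g+i*u+j*v+[0,0,-3]))
E
```

```text
time: 1.43
tool_pos: [353.6, 283.4, 218.4]
tcp_rot: [180.0, 0.0, 161.3]
ft_force: [0.3, 0.5, -0.2]
finger_gap: 42.9
grip_force: 0.0
time: 2.27
tool_pos: [514.2, -0.4, 158.2]
tcp_rot: [180.0, 0.0, 161.3]
ft_force: [0.1, 0.4, -0.3]
finger_gap: 42.9
grip_force: 0.0
time: 2.93
tool_pos: [513.6, 1.2, 158.4]
tcp_rot: [-180.0, 0.0, -165.5]
ft_force: [-0.1, -0.1, 0.6]
finger_gap: 42.6
grip_force: 0.0
{'location': [516.7, -1.2, 57.4], 'conf': 0.88}
scene {'location': [342.1, 230.8, 58.6], 'conf': 0.68}
scene {'location': [512.0, 0.3, 50.5], 'conf': 0.57}
side {'location': [112.8, -340.8, 51.6], 'conf': 0.83}
side {'location': [298.1, -213.9, 59.9], 'conf': 0.78}
side {'location': [512.6, 2.3, 49.5], 'conf': 0.69}
side {'location': [337.6, 235.1, 54.8], 'conf': 0.54}
[[371.64829954431775, 0.0, 318.9760868165719], [0.0, 371.64829954431775, 244.14505019817614], [0.0, 0.0, 1.0]]
-15 -7 [307.4 238.6]
-15 7 [331.7 238.5]
15 -7 [308.1 286.4]
15 7 [331.3 286.3]
35 -50 [248.2 295.8]
35 50 [391.  295.3]
125 -50 [258.4 394.3]
125 50 [381.5 393.9]
```

View pics/w1.png

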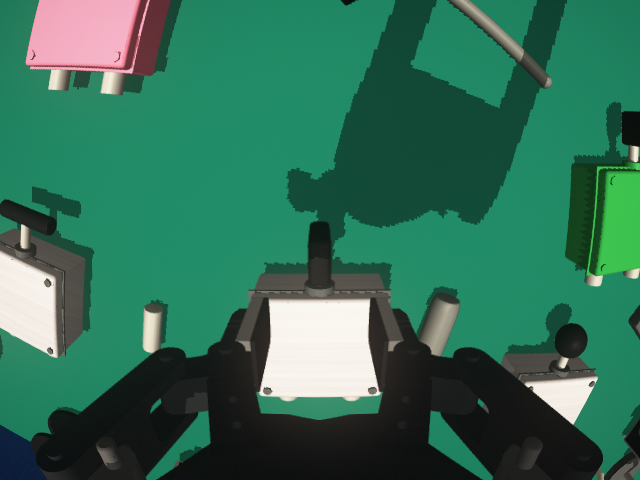

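The wrist view shows the bare box (top corners about (249,295), (387,295), (381,394)) where predicted, square to the tool, with the paddle at about (320,222–285). I'll check the paddle's vertical extent against the projection.

Run:
```python
from bench import *
from h import *
s=snapshot("wrist");K=np.array(s["intrinsics"]);R=np.array(s["R"])
def proj(X):
    c=R@X+np.array(s["t"]);r=np.hypot(c[0],c[1]);th=np.arctan2(r,c[2])
    return np.round([K[0,2]+K[0,0]*th*c[0]/r,K[1,2]+K[1,1]*th*c[1]/r],1)
print("cam",-R.T@np.array(s["t"]))
a=np.radians(14.6);u=np.array([np.cos(a),np.sin(a),0]);v=np.array([-u[1],u[0],0]);g=np.array([512.5,1.5,55])
for z in(-25,25):
  for i in(-15,15):
    for j in(-7,7): print(z,i,j,proj(g+i*u+j*v+[0,0,z]))
print(sense()["tool_pos"])
c=s["image"][205:305,280:360][:,:,::-1].astype(float)*2.5
cv2.imwrite("pics/w1c.png",cv2.resize(np.clip(c,0,255).astype(np.uint8),None,fx=5,fy=5))
```

```text
cam [438.61874916 -18.18040062 284.5230846 ]
-25 -15 -7 [309.4 218.3]
-25 -15 7 [329.3 218.3]
-25 15 -7 [309.8 258.4]
-25 15 7 [329.  258.4]
25 -15 -7 [307.4 238.7]
25 -15 7 [331.7 238.7]
25 15 -7 [307.9 286.5]
25 15 7 [331.2 286.5]
[513.54193451   1.2299716  158.29957468]
```

View pics/w1c.png

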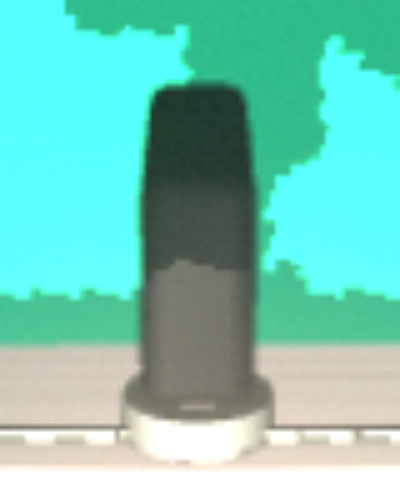

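The paddle matches the projection to within 2 mm, so I'll descend 96 mm and close.

```bash
python3 -m handwheel '[[0,0,0,2.0,0,0,0],[0,0,0,2.0,0,0,0],[0,0,0,1.6,0,0,0],[0,0,0,1.4,0,0,0],[0,0,0,1.3,0,0,0],[0,0,0,1.3,0,0,0],[0,0,0,0,0,0,0],[0,0,0,0,0,0,0]]' && python3 -m handwheel '[[-1,0,0,0,0,0,0],[-1,0,0,0,0,0,0],[-1,0,0,0,0,0,0],[-1,0,0,0,0,0,0],[-1,0,0,0,0,0,0],[-1,0,0,0,0,0,0],[-1,0,0,0,0,0,0],[-1,0,0,0,0,0,0]]' 50
```

```text
time: 3.95
tool_pos: [512.8, 1.3, 61.7]
tcp_rot: [180.0, -0.1, -165.4]
ft_force: [-0.4, -0.8, 0.3]
finger_gap: 43.1
grip_force: 0.0
time: 4.62
tool_pos: [514.4, 1.4, 63.6]
tcp_rot: [-180.0, 0.1, -165.4]
ft_force: [-1.8, 1.7, 6.4]
finger_gap: 13.1
grip_force: 49.6
```

Gripped, with a gap of 13 mm. The pull direction is tool +x.

```bash
python3 -m handwheel '[[-1,0.5,0,0,0,0,0],[-1,0.5,0,0,0,0,0],[-1,0.5,0,0,0,0,0],[-1,0.5,0,0,0,0,0],[-1,0.5,0,0,0,0,0],[-1,0.5,0,0,0,0,0],[-1,0.5,0,0,0,0,0],[-1,0.5,0,0,0,0,0],[-1,0.5,0,0,0,0,0],[-1,0.5,0,0,0,0,0],[-1,0,0,0,0,0,0]]' && python3 -m handwheel '[[-1,0.2,0,0,0,0,0],[-1,0.2,0,0,0,0,0],[-1,0,0,0,0,0,0]]'
```

```text
time: 5.53
tool_pos: [466.5, -11.1, 63.7]
tcp_rot: [-180.0, 0.3, -165.4]
ft_force: [5.6, 6.1, 1.0]
finger_gap: 13.5
grip_force: 50.0
time: 5.78
tool_pos: [463.0, -12.0, 63.7]
tcp_rot: [-180.0, 0.3, -165.4]
ft_force: [5.5, 5.5, 1.5]
finger_gap: 13.1
grip_force: 50.1
```

```bash
python3 -m handwheel '[[-1,0.1,0,0,0,0,0],[-1,0.1,0,0,0,0,0],[-1,0,0,0,0,0,0]]' && python3 -m handwheel '[[-1,0.1,0,0,0,0,0],[-1,0,0,0,0,0,0]]'
```

```text
time: 6.03
tool_pos: [461.2, -12.4, 63.7]
tcp_rot: [-180.0, 0.3, -165.4]
ft_force: [6.6, 5.8, -0.2]
finger_gap: 13.0
grip_force: 50.0
time: 6.2
tool_pos: [461.0, -12.5, 63.7]
tcp_rot: [-180.0, 0.4, -165.4]
ft_force: [10.3, 6.8, -3.6]
finger_gap: 13.3
grip_force: 49.2
```

It's reaching the stop: travel is about 55 mm and the force is rising. I'll add 1 mm more, then hold.

```bash
python3 -m handwheel '[[-1,0.1,0,0,0,0,0],[-1,0,0,0,0,0,0]]' && python3 -m handwheel '[[-1,0,0,0,0,0,0],[-1,0,0,0,0,0,0],[-1,0,0,0,0,0,0],[-1,0,0,0,0,0,0],[-1,0,0,0,0,0,0],[-1,0,0,0,0,0,0],[-1,0,0,0,0,0,0],[-1,0,0,0,0,0,0],[-1,0,0,0,0,0,0],[-1,0,0,0,0,0,0],[-1,0,0,0,0,0,0],[-1,0,0,0,0,0,0]]'
python3 - <<'E'
from bench import *
import cv2,numpy as np
for n in("scene","side","wrist"):
    s=snapshot(n)
    for d in place_of(s,"paddle_grip"):
        print(n,d)
    if n=="side": cv2.imwrite("pics/s2.png",cv2.resize(s["image"][150:300,270:470,::-1],None,fx=3,fy=3))
E
```

```text
time: 6.37
tool_pos: [460.9, -12.5, 63.7]
tcp_rot: [-180.0, 0.5, -165.4]
ft_force: [17.7, 8.1, -10.2]
finger_gap: 13.4
grip_force: 48.9
time: 7.37
tool_pos: [460.9, -12.5, 63.7]
tcp_rot: [-180.0, 0.5, -165.4]
ft_force: [16.6, 8.1, -9.1]
finger_gap: 13.2
grip_force: 49.0
scene {'location': [461.5, -15.4, 51.5], 'conf': 0.95}
scene {'location': [346.7, 233.2, 57.5], 'conf': 0.65}
side {'location': [299.5, -212.6, 54.7], 'conf': 0.94}
side {'location': [339.1, 232.9, 55.6], 'conf': 0.83}
side {'location': [455.3, -12.2, 52.6], 'conf': 0.77}
side {'location': [113.8, -341.8, 54.0], 'conf': 0.75}
wrist {'location': [461.6, -11.8, 57.2], 'conf': 0.83}
```

View pics/s2.png

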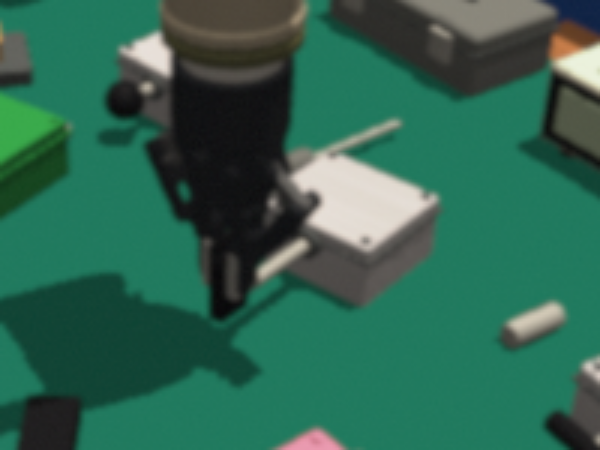

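The crop shows the rod drawn out about 55 mm from its box, with the paddle in the fingers. It has been held at the stop for over a second, so I'll release it, wait, then lift.

```bash
python3 -m handwheel '[[-1,0,0,0,0,0,0],[0.5,0,0,0,0,0,0],[0.5,0,0,0,0,0,0],[0.5,0,0,0,0,0,0],[0.5,0,0,0,0,0,0],[0.5,0,0,0,0,0,0],[0.5,0,0,0,0,0,0],[0.5,0,0,0,0,0,0],[0.5,0,0,0,0,0,0],[0.5,0,0,0,0,0,0],[0.5,0,0,0,0,0,0],[0.5,0,0,0,0,0,0]]' && python3 -m handwheel '[[0.5,0,0,-1.5,0,0,0],[0.5,0,0,-2,0,0,0],[0.5,0,0,-2,0,0,0],[0.5,0,0,-2,0,0,0],[0.5,0,0,-2,0,0,0],[0.5,0,0,-2,0,0,0],[0.5,0,0,0,0,0,0],[0.5,0,0,0,0,0,0],[0.5,0,0,0,0,0,0],[0.5,0,0,0,0,0,0]]'
python3 - <<'E'
from bench import *
import cv2,numpy as np
for n in("scene","side"):
    s=snapshot(n)
    for d in place_of(s,"paddle_grip"):
        print(n,d)
    if n=="side": cv2.imwrite("pics/s3.png",cv2.resize(s["image"][150:300,270:470,::-1],None,fx=3,fy=3))
E
```

```text
time: 8.67
tool_pos: [457.4, -13.4, 62.3]
tcp_rot: [-180.0, -0.0, -165.4]
ft_force: [-0.9, -0.2, -0.1]
finger_gap: 64.5
grip_force: 0.0
time: 9.5
tool_pos: [456.6, -13.3, 175.9]
tcp_rot: [180.0, -0.1, -165.4]
ft_force: [-0.1, -1.2, -0.7]
finger_gap: 64.1
grip_force: 0.0
scene {'location': [513.8, 4.0, 56.8], 'conf': 0.97}
scene {'location': [343.0, 234.5, 55.0], 'conf': 0.55}
side {'location': [111.0, -342.1, 54.0], 'conf': 0.87}
side {'location': [512.3, 6.2, 49.4], 'conf': 0.7}
side {'location': [298.8, -210.8, 57.4], 'conf': 0.6}
side {'location': [336.0, 233.5, 55.4], 'conf': 0.59}
```

View pics/s3.png

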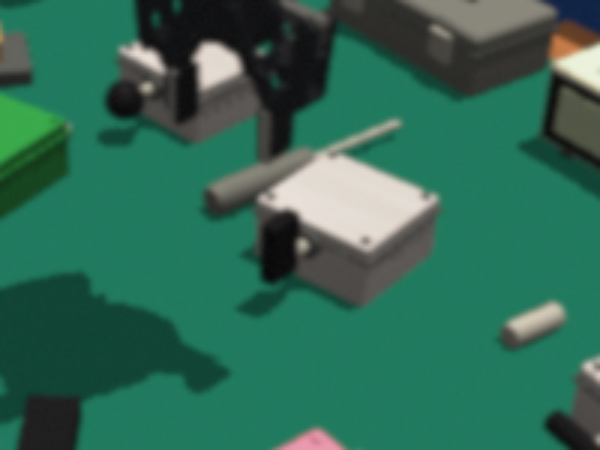

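The paddle is back against its box, at crop (280,245), and the gripper is clear above. Both place_of estimates give its starting position.

```bash
python3 -c "
from bench import *
print(hand_in())"
```

```text
the job is handed in; nothing more can be done
None
```

The paddle arrester's rod was pulled out to its stop (about 55 mm), held there for over a second and let go; the pictures show it back in, the other two arresters were not touched, and the job was handed in at about 9.6 s.

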